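# Free the pawl and lower the board hold-down

## Robot

A 6-joint arm with a two-finger parallel gripper is mounted at the origin on the work surface. World frame = base frame: x ahead of the robot, y to its left, z up, the work surface at z = 0. Lengths are in m, angles in rad, forces in N, time in s.
With the tool pointing down it reaches from about 0.3 to 0.95 m from the base axis. Payload 3.1 kg.
Tool frame: the origin (TCP) lies on the centre line of the jaws, within the pads' length; the fingertips stand manip.tcp_to_tips ahead of it and the grasp point (between the pads) lies 2 mm behind it (manip.tcp_to_tips is the distance from the TCP to the fingertips, in m); z points along the fingers, y is the line along which they close (so a half turn about z gives the same grasp; the last joint's range is limited). The gripper opens to 85 mm and grips with 20 to 120 N. Pads are 22 mm wide; open, the fingers measure 114 mm over their backs; the gripper's body (76 mm by 85 mm) begins 54 mm behind the grasp point. The pads swing forward as they close: fully open they stand 13 mm farther back than shut.
Start: joints at [1.109, 0.308, 1.634, -0, 1.2, -0.07], TCP at [0.239, 0.578, 0.223] pointing down, gripper open.
Joint ranges: [-3.06, 3.06], [-0.79, 1.96], [0.05, 2.63], [-1.19, 4.34], [0.05, 2.64], [-2.94, 2.94]. Speed limits (rad/s): [2.79, 2.79, 3.14, 3.14, 3.14, 3.14].

## Interface

Orientations are given as a unit quaternion [w, x, y, z].
In Python, from workcell import manip gives the robot as it stands.
- The arm moves only by the tool jog_arm, never from a script. Its argument "series" is a list of rows, each an object of numbers: "dx", "dy", "dz": the shift along the tool's x, y, z in cm; "spin": the turn about the tool's z in degrees. A call has 1 to 10 rows; each row shifts and turns the commanded pose from where the row before left it, along the tool's axes as they then stand; what a row does not reach is not made up. A row lasts 1/10 s, in which the tool goes at most 50 mm and 8.59 degrees, less where a joint would pass 70% of its speed; a pose out of reach is approached as far as the arm can. A call is refused whole if a number of a shift passes 5 or a number of a turn 8.59, either way. A call with a gripper value outside its range is refused whole. "hand" is the opening, from 0 (shut) to 1 (fully open), set as the call begins (left out, the last holds). The fingers move at their own pace and stop on an object; "newtons" is the grip in N (left out, the last holds). Time passes only in rows, so rows that do not move let the fingers close. It gives the time, the measured TCP pose, the force, the opening and the grip force at its end, in the units of the state.
- manip.get_state(): the state, without advancing time (a new reading comes with each control period).
- manip.grab_frame(name): name is "scene" or "top" or "wrist"; returns a dict with "color" (384x512x3 uint8, red, green, blue), "z_map" (384x512 float32, m along the optical axis (not along the pixel's ray), 0 where there is no reading), "mtx" (3x3 intrinsics, pixels), "rvec" (rotation vector, rad) and "tvec" (3), from world to camera coordinates, as OpenCV has them. Camera axes: x right, y down, z forward; pixel columns grow to the right and rows downward; lengths in m; the calibration is good to about 2 mm. A picture is of the moment at which its call begins.
- manip.sign_off(): hands the job in; it is judged then, once.
The state is a dict: "clock": time; "joint_pos": joint angles; "joint_velocities": joint speeds; "effort": joint torques, N m; "tool_pos": TCP position; "ee_rot": TCP orientation; "contact_force": force on the tool from outside, world axes, zero at the start; "moment": the same for the moment, N m; "width": opening from 0.0 (shut) to 1.0 (fully open); "finger_force": force on a finger pad.
Only numpy, scipy, OpenCV 4.12 (cv2) and the standard library are available. Lean on these libraries where they do the work, as an engineer would, in place of code of your own. Each camera call takes 0.05 s, during which the arm holds its last target. There are 200 camera calls.

## Task

At the rework fixture, press the red thumb tab of the ratchet pawl right down so that the pawl comes free, and leave it down. Then push the raised blue hold-down arm down by its yellow ball, past its teeth, until its rubber pad rests gently on the green circuit board. Leave the board in its frame, do not lift the arm any higher first, and leave everything around the fixture where it is.

Things in the scene. Friction and masses are not known exactly. Their poses are not given: they have to be found in the camera images.
- press: the fixed board fixture: black steel base plate 305 x 150 x 10 mm (x -110 to +195 mm, y +-75 mm), origin on the table directly under the hinge axis of the hold-down arm; its x axis points along the arm to the board, z up, and the hinge and pawl pivot axes lie along its y. The aluminium hinge bracket reaches to 106 mm above the table, the toothed wheel to 136 mm; the board frame (x 43 to 192 mm) reaches to 34 mm
- hinge (a point): point on the hinge axis of the hold-down arm, 90 mm above the table
- holddown (a joint): angle (rad) of the blue hold-down arm: 0 = arm level with its pad on the board, grows as the arm is raised (stop at 1.15); it starts raised, between 0.81 and 0.90. While the pawl is engaged a tooth stops it at about 0.80 (0.77 when leaned on). The hinge is stiff enough to stay where it is left; once free about 2 to 4 N down on the ball moves it. The next tooth passes the pawl at 0.38
- knob (a point): centre of the yellow ball, 32 mm across, on the end of the blue arm, 160 mm from the hinge axis; when the arm is level it is 90 mm above the table
- pad (a point): centre of the underside of the rubber pad (20 mm across) on a pin below the arm, 115 mm out from the hinge axis and 60 mm below the arm's centre line
- pawl (a joint): angle (rad) of the pawl: 0 = hooked in the teeth, 0.26 = pressed right down against its stop; the hook is clear of the teeth above about 0.16. It has no return spring: its stiff pivot stays where it is left; about 2 N down on the tab moves it
- tab (a point): centre of the upper face of the red thumb tab, 36 x 36 mm and 6 mm thick, overhanging the end of the base plate 134 mm behind the hinge axis (on the side away from the board). Its face is level and 46 mm above the table while the pawl is engaged, and goes down about 26 mm and tilts by 0.26 rad, outer edge down, when pressed right down; its pivot is 100 mm from its centre towards the hinge and 34 mm above the table
- pcb: loose green circuit board, 126 x 94 mm, 4 mm thick, lying in the frame of the fixture with its top 30 mm above the table; origin at the centre of its underside
- spool: bystander: dark grey solder spool, 60 mm across, 40 mm high; origin at the centre of its underside
- flux: bystander: small amber bottle with red cap, 38 mm across, 85 mm high; origin at the centre of its underside
- tweezers: bystander: steel tweezers lying flat, about 120 mm long, 8 mm high; origin near its middle
- driver: bystander: screwdriver with orange handle lying flat, 150 mm long; origin near its middle
- nozzle: bystander: small steel hot-air nozzle, 24 mm square, 28 mm high, standing on the base plate beside the hinge bracket; origin at the centre of its underside
- mug: bystander: blue mug, 76 mm across, 85 mm high; origin at the centre of its underside
- chiptray: bystander: blue divided parts tray, 100 x 140 mm, 22 mm high; origin at the centre of its underside
Not all that is in view belongs to the job. Of the things like the pcb, leave any that is orange; of the rest the larger one is meant.

How it is judged:
On the way, in this order (a step that is already met when the one before it is completed fails the run):
1. the pawl is pressed down free while the arm is still up (value of joint pawl above 0.2 rad and value of joint holddown above 0.65 rad), for 0.1 s.
2. the arm is down with its pad on the board and the pawl still free (value of joint holddown below 0.035 rad and value of joint pawl above 0.18 rad), for 0.2 s.
At the end, for the whole second after the job is handed in: the arm is down at rest, its joint below 0.035 rad (pad within about 4 mm of the board or on it), the pawl still pressed free (joint above 0.18 rad), the board lying at rest in its frame (origin less than 30 mm above the table) (all of step 2 and velocity of joint holddown between -0.05 and 0.05 rad/s and z of pcb in the frame of press below 0.03 m and linear speed of pcb below 0.02 m/s); the robot touches nothing.
It fails at once if the arm is forced down past a pawl that is not free (value of joint holddown below 0.7 rad and value of joint pawl below 0.12 rad).
It fails at once if the arm is lifted clearly higher than it stood (value of joint holddown above 1.05 rad).
It fails at once if the pad is driven into the board with more than 60 N (contact force between holddown and pcb above 60 N).
It fails at once if the circuit board is shifted more than 12 mm or lifted (distance of pcb from where it was at the start of the episode above 0.012 m).
It fails at once if a bystander is moved more than 30 mm (distance of any of spool, flux, tweezers, driver, nozzle, mug, chiptray from where it was at the start of the episode above 0.03 m).
It also fails if it takes over 45 s, if anything falls off the work surface, if the arm or the gripper's body presses on something with over 40 N, if the wrist force passes 120 N, or if a joint passes its speed limit or range.

## Working session

There is one attempt and no reset: what is moved stays moved. The work goes in short steps, Python scripts to look and compute and a tool call to move; the robot and the scene stay as the last step left them, time stands still between calls to the robot, and variables do not carry over. Pictures are saved under pics/ and viewed, at most 10 in all, crops included, and the job is handed in when it is done.

Besides the shell and the picture viewer there is one more tool, called after "Call:" by a JSON object that holds its "op" and its "data", one argument or row to a line. jog_arm: Moves the arm, as the interface text tells. Its arguments: {"type":"object","properties":{"series":{"type":"array"},"hand":{"type":"number"},"newtons":{"type":"number"}},"required":["series"]}

```bash
mkdir -p pics; cat > h.py <<'E'
import numpy as np, cv2, sys
from workcell import manip
def grab(n):
    f=manip.grab_frame(n); f['R']=cv2.Rodrigues(np.array(f['rvec'],float))[0]; return f
def pts(f):
    z=f['z_map'];v,u=np.mgrid[:z.shape[0],:z.shape[1]];K=f['mtx']
    c=np.stack([(u-K[0,2])/K[0,0]*z,(v-K[1,2])/K[1,1]*z,z],-1)
    return (c-np.array(f['tvec']).ravel())@f['R']
def save(f,n): cv2.imwrite('pics/'+n+'.png',f['color'][...,::-1])
E
python3 - <<'E'
from h import *
a=grab('scene');b=grab('top')
im=np.hstack([a['color'],b['color']])
cv2.imwrite('pics/a.png',cv2.resize(a['color'],(800,600))[...,::-1]);cv2.imwrite('pics/b.png',cv2.resize(b['color'],(800,600))[...,::-1])
s=manip.get_state();print(s,manip.tcp_to_tips)
for f in(a,b):
    p=pts(f);h=cv2.cvtColor(f['color'],cv2.COLOR_RGB2HSV);print(-f['R'].T@np.ravel(f['tvec']))
    for n,lo,hi in(('yellow',22,35),('red',0,6),('red2',174,180),('green',45,80),('blue',100,120)):
        m=cv2.inRange(h,(lo,110,50),(hi,255,255))
        k,l,st,c=cv2.connectedComponentsWithStats(m)
        for i in range(1,k):
            if st[i,4]>40:
                q=p[(l==i)&(f['z_map']>0)]
                print(n,st[i],c[i].round(),np.median(q,0).round(3),q.min(0).round(3),q.max(0).round(3))
E
```

```text
{'clock': 0.1, 'joint_pos': array([ 1.10929702e+00,  3.08922654e-01,  1.63505471e+00,  2.85240699e-05,
        1.19972422e+00, -6.97157644e-02]), 'joint_velocities': array([ 0.00010616, -0.00176508, -0.00369458,  0.00048704,  0.00010634,
        0.00137226]), 'effort': array([-3.21248199e-04, -4.16408408e+01, -2.77644092e+01, -2.09970535e-04,
        4.01372934e-03, -2.00067257e-05]), 'tool_pos': array([0.23833278, 0.57694498, 0.22236117]), 'ee_rot': array([-2.89612938e-04,  1.94646307e-01,  9.80872929e-01, -1.01400292e-03]), 'contact_force': array([-0.19901033, -0.13841192,  0.27330708]), 'moment': array([0.00216483, 0.07082136, 0.01157013]), 'finger_force': 0.0, 'width': 0.9984978849797874} 0.017
[1.27015703 0.02646136 0.91330082]
yellow [185 159  14  14 160] [191. 165.] [ 0.53  -0.022  0.218] [ 0.265 -0.056 -0.004] [ 0.539 -0.008  0.227]
red [258 193   7   9  50] [261. 197.] [0.523 0.13  0.082] [0.509 0.122 0.072] [0.53  0.137 0.087]
red [464 201  13  16  97] [470. 209.] [0.63  0.618 0.065] [0.606 0.611 0.048] [0.643 0.623 0.079]
red [475 212   7  10  48] [478. 216.] [0.652 0.625 
[... 1198 characters left out ...]
[0.807 0.528 0.016] [ 0.74   0.469 -0.003] [0.89  0.571 0.066]
red [382 185  14  14 149] [389. 191.] [ 0.562 -0.258  0.044] [ 0.544 -0.292 -0.002] [ 0.589 -0.238  0.052]
green [282 188  47  38 953] [303. 208.] [ 0.515 -0.003  0.031] [ 0.464 -0.078  0.023] [0.576 0.059 0.22 ]
green [265 257  31  24 545] [281. 269.] [0.334 0.064 0.004] [ 0.301  0.021 -0.003] [0.37  0.112 0.009]
blue [  22  136   82   66 3395] [ 58. 170.] [0.618 0.707 0.11 ] [ 0.546  0.614 -0.001] [0.722 0.811 0.117]
blue [ 137  155   50   40 1484] [161. 174.] [0.628 0.435 0.007] [ 0.566  0.355 -0.002] [0.687 0.508 0.029]
blue [325 194  19   5  93] [334. 196.] [ 0.53  -0.073  0.159] [ 0.521 -0.106  0.116] [ 0.541 -0.043  0.198]
```

View pics/a.png

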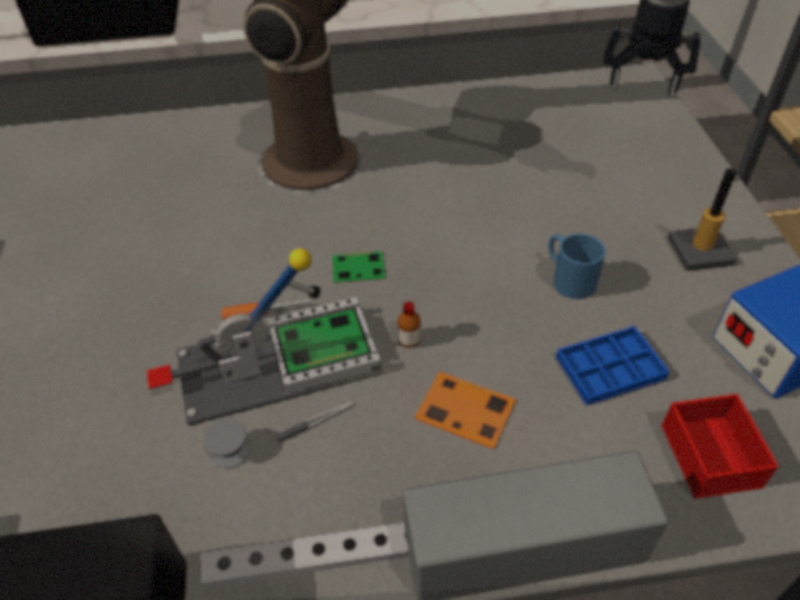

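View pics/b.png

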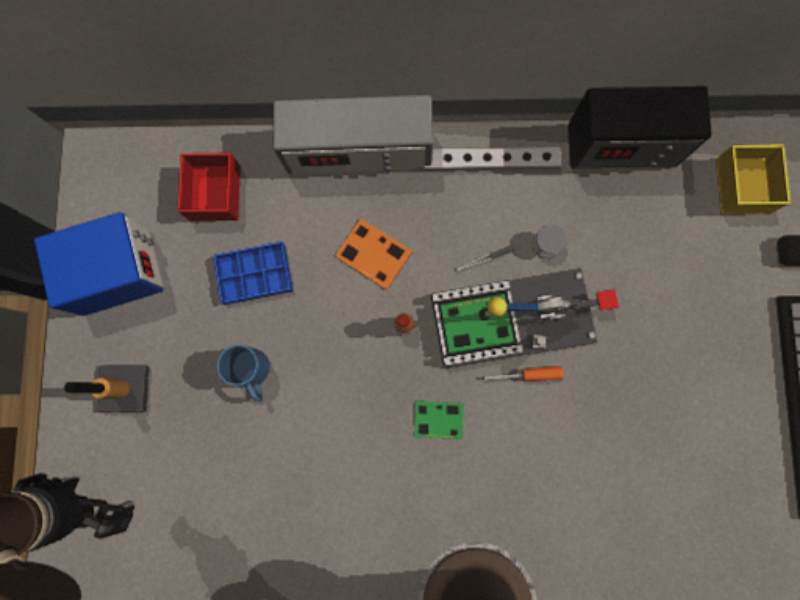

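Scene view: the red tab is at about (160,377), the yellow ball at (300,259), and the board at (322,342). Top view: the tab is at (608,299), the ball at (498,306) and the bottle at (404,323). The fixture's x axis points roughly along world +y. Next I'll work out the geometry.

```bash
cat >> h.py <<'E'
def ray(f,u,v):
    d=f['R'].T@(np.linalg.inv(f['mtx'])@[u,v,1]); return -f['R'].T@np.ravel(f['tvec']),d/np.linalg.norm(d)
def plane(f,u,v,z):
    c,d=ray(f,u,v); return c+d*(z-c[2])/d[2]
def blob(f,lo,hi,near,vmin=50):
    m=cv2.inRange(cv2.cvtColor(f['color'],cv2.COLOR_RGB2HSV),(lo,110,vmin),(hi,255,255))
    k,l,st,c=cv2.connectedComponentsWithStats(m)
    i=min((i for i in range(1,k) if st[i,4]>25),key=lambda i:np.hypot(*(c[i]-near)));return c[i],l==i
def tri(r):
    A=sum(np.eye(3)-np.outer(d,d) for c,d in r);b=sum((np.eye(3)-np.outer(d,d))@c for c,d in r);return np.linalg.solve(A,b)
E
cat > m.py <<'E'
from h import *
a=grab('scene');b=grab('top')
T=plane(b,*blob(b,0,6,(389,191))[0],.046);T2=plane(a,*blob(a,0,6,(102,241))[0],.044)
ka,kb=blob(a,22,35,(191,165))[0],blob(b,22,35,(318,195))[0]
K=tri([ray(a,*ka),ray(b,*kb)])
mg=blob(b,45,80,(303,208))[1];q=np.argwhere(mg)[:,::-1].astype(np.float32)
w=np.array([plane(b,*x,.03)[:2] for x in q],np.float32)
r=cv2.minAreaRect(w)
print('tab',T,T2,'knob',K,'pcb',r)
for P in(np.array(r[0]),K[:2]):
    d=P-T[:2];print(np.linalg.norm(d),np.degrees(np.arctan2(d[1],d[0])))
E
python3 m.py
```

```text
tab [ 0.56095191 -0.25674888  0.046     ] [ 0.56376134 -0.25673875  0.044     ] knob [ 0.52319971 -0.02290078  0.21226448] pcb ((0.5199729204177856, -0.010224573314189911), (0.09543053805828094, 0.1276881992816925), 9.380472183227539)
0.24990700236595384 99.43781000143431
0.23687583143870067 99.17065031891521
```

Call:
{"op": "jog_arm", "data": {
  "series": [
    {"dz": -3, "spin": -7.9},
    {"dz": -3, "spin": -7.9},
    {"dz": -3, "spin": -7.9},
    {"dz": -3, "spin": -8},
    {},
    {"dx": -0.8, "dy": -4},
    {"dx": -0.8, "dy": -4},
    {"dx": -0.8, "dy": -4},
    {"dx": -0.8, "dy": -4},
    {"dx": -0.8, "dy": -4}
  ],
  "hand": 0
}}

```text
schema error: expected keys dx, dy, dz, spin
```

Call:
{"op": "jog_arm", "data": {
  "series": [
    {"dx": -0.8, "dy": -4},
    {"dx": -0.8, "dy": -4},
    {"dx": -0.8, "dy": -4},
    {"dx": -0.8, "dy": -4},
    {"dx": -0.8, "dy": -4},
    {"dx": -0.8, "dy": -4},
    {"dx": -0.8, "dy": -4},
    {"dx": -0.8, "dy": -4},
    {"dx": -0.8, "dy": -4},
    {}
  ]
}}

```text
schema error: expected keys dx, dy, dz, spin
```

Call:
{"op": "jog_arm", "data": {
  "series": [
    {"dx": 0, "dy": 0, "dz": -3, "spin": -7.9},
    {"dx": 0, "dy": 0, "dz": -3, "spin": -7.9},
    {"dx": 0, "dy": 0, "dz": -3, "spin": -7.9},
    {"dx": 0, "dy": 0, "dz": -3, "spin": -8},
    {"dx": 0, "dy": 0, "dz": 0, "spin": 0},
    {"dx": -0.8, "dy": -4, "dz": 0, "spin": 0},
    {"dx": -0.8, "dy": -4, "dz": 0, "spin": 0},
    {"dx": -0.8, "dy": -4, "dz": 0, "spin": 0},
    {"dx": -0.8, "dy": -4, "dz": 0, "spin": 0},
    {"dx": -0.8, "dy": -4, "dz": 0, "spin": 0}
  ],
  "hand": 0
}}

```text
clock: 1.2
tool_pos: [0.3102, 0.3848, 0.3421]
ee_rot: [-0.001, -0.08, 0.997, -0.001]
contact_force: [0.9, 0.2, 1.0]
width: -0.001
finger_force: 0.0
```

Call:
{"op": "jog_arm", "data": {
  "series": [
    {"dx": -0.8, "dy": -4, "dz": 0, "spin": 0},
    {"dx": -0.8, "dy": -4, "dz": 0, "spin": 0},
    {"dx": -0.8, "dy": -4, "dz": 0, "spin": 0},
    {"dx": -0.8, "dy": -4, "dz": 0, "spin": 0},
    {"dx": -0.8, "dy": -4, "dz": 0, "spin": 0},
    {"dx": -0.8, "dy": -4, "dz": 0, "spin": 0},
    {"dx": -0.8, "dy": -4, "dz": 0, "spin": 0},
    {"dx": -0.8, "dy": -4, "dz": 0, "spin": 0},
    {"dx": -0.8, "dy": -4, "dz": 0, "spin": 0},
    {"dx": 0, "dy": 0, "dz": 0, "spin": 0}
  ]
}}

```text
clock: 2.2
tool_pos: [0.4399, 0.0389, 0.3423]
ee_rot: [-0.001, -0.077, 0.997, -0.001]
contact_force: [-0.1, 0.7, 0.2]
width: -0.002
finger_force: 0.0
```

Call:
{"op": "jog_arm", "data": {
  "series": [
    {"dx": -0.8, "dy": -3.5, "dz": 0, "spin": 0},
    {"dx": -0.8, "dy": -3.5, "dz": 0, "spin": 0},
    {"dx": -0.8, "dy": -3.5, "dz": 0, "spin": 0},
    {"dx": -0.8, "dy": -3.5, "dz": 0, "spin": 0},
    {"dx": -0.8, "dy": -3.5, "dz": 0, "spin": 0},
    {"dx": -0.8, "dy": -3.5, "dz": 0, "spin": 0},
    {"dx": -0.8, "dy": -3.5, "dz": 0, "spin": 0},
    {"dx": -0.8, "dy": -3.5, "dz": 0, "spin": 0},
    {"dx": -0.8, "dy": -3.5, "dz": 0, "spin": 0},
    {"dx": 0, "dy": 0, "dz": 0, "spin": 0}
  ]
}}

```text
clock: 3.2
tool_pos: [0.5616, -0.2591, 0.3413]
ee_rot: [-0.001, -0.079, 0.997, -0.0]
contact_force: [0.0, 0.1, -0.3]
width: 0.0
finger_force: 0.0
```

Call:
{"op": "jog_arm", "data": {
  "series": [
    {"dx": 0, "dy": -0.3, "dz": 4, "spin": 0},
    {"dx": 0, "dy": 0, "dz": 4, "spin": 0},
    {"dx": 0, "dy": 0, "dz": 4, "spin": 0},
    {"dx": 0, "dy": 0, "dz": 4, "spin": 0},
    {"dx": 0, "dy": 0, "dz": 4, "spin": 0},
    {"dx": 0, "dy": 0, "dz": 3, "spin": 0},
    {"dx": 0, "dy": 0, "dz": 2, "spin": 0},
    {"dx": 0, "dy": 0, "dz": 0.8, "spin": 0},
    {"dx": 0, "dy": 0, "dz": 0, "spin": 0}
  ]
}}

```text
clock: 4.1
tool_pos: [0.5602, -0.2575, 0.0838]
ee_rot: [-0.002, -0.081, 0.997, 0.001]
contact_force: [-0.2, -0.4, 0.0]
width: 0.003
finger_force: 0.0
```

```bash
python3 - <<'E'
from h import *
a=grab('scene');b=grab('wrist')
c=a['color'][140:300,50:250];cv2.imwrite('pics/c.png',np.vstack([cv2.resize(c,(400,300)),cv2.resize(b['color'],(400,300))])[...,::-1])
E
```

```text
(no output)
```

View pics/c.png

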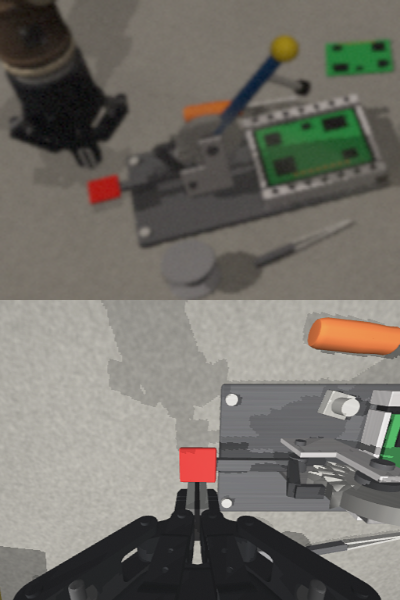

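The closed fingertips are centred over the red tab: (197,485) against the tab at (198,464) in the wrist view. They're still above it in the scene view, at about (90,155) over (103,188). Next I press.

Call:
{"op": "jog_arm", "data": {
  "series": [
    {"dx": 0, "dy": -0.3, "dz": 0.8, "spin": 0},
    {"dx": 0, "dy": 0, "dz": 0.8, "spin": 0},
    {"dx": 0, "dy": 0, "dz": 0.6, "spin": 0},
    {"dx": 0, "dy": 0, "dz": 0.6, "spin": 0},
    {"dx": 0, "dy": 0, "dz": 0.5, "spin": 0},
    {"dx": 0, "dy": 0, "dz": 0.5, "spin": 0},
    {"dx": 0, "dy": 0, "dz": 0, "spin": 0}
  ]
}}

```text
clock: 4.9
tool_pos: [0.5612, -0.2619, 0.0464]
ee_rot: [-0.001, -0.081, 0.997, 0.001]
contact_force: [-0.0, 0.1, 0.6]
width: 0.004
finger_force: 0.0
```

Call:
{"op": "jog_arm", "data": {
  "series": [
    {"dx": 0, "dy": 0, "dz": 0.2, "spin": 0},
    {"dx": 0, "dy": 0, "dz": 0.2, "spin": 0},
    {"dx": 0, "dy": 0, "dz": 0.2, "spin": 0},
    {"dx": 0, "dy": 0, "dz": 0, "spin": 0}
  ]
}}

```text
clock: 5.3
tool_pos: [0.5618, -0.2622, 0.0413]
ee_rot: [-0.0, -0.081, 0.997, 0.0]
contact_force: [-0.1, 0.2, -0.5]
width: -0.005
finger_force: 0.0
```

```bash
python3 - <<'E'
from h import *
a=grab('scene');b=grab('wrist')
c=a['color'][140:300,50:250];cv2.imwrite('pics/d.png',np.vstack([cv2.resize(c,(400,300)),cv2.resize(b['color'],(400,300))])[...,::-1])
E
```

```text
(no output)
```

View pics/d.png

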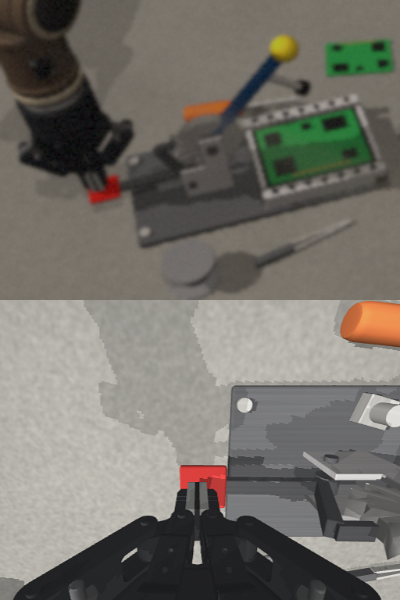

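The fingertips are now on the tab, at (197,490) in the wrist view. It sits lower than before, and the arm hasn't moved. I'll keep going down to the stop.

Call:
{"op": "jog_arm", "data": {
  "series": [
    {"dx": 0, "dy": 0, "dz": 0.2, "spin": 0},
    {"dx": 0, "dy": 0, "dz": 0.1, "spin": 0},
    {"dx": 0, "dy": 0, "dz": 0, "spin": 0}
  ]
}}

```text
clock: 5.7
tool_pos: [0.5617, -0.2622, 0.0382]
ee_rot: [-0.0, -0.081, 0.997, 0.0]
contact_force: [-0.1, 0.8, 0.5]
width: -0.001
finger_force: 0.0
```

Call:
{"op": "jog_arm", "data": {
  "series": [
    {"dx": 0, "dy": 0, "dz": 0.2, "spin": 0},
    {"dx": 0, "dy": 0, "dz": 0, "spin": 0}
  ]
}}

```text
clock: 5.9
tool_pos: [0.5617, -0.2622, 0.0362]
ee_rot: [-0.0, -0.081, 0.997, 0.0]
contact_force: [-0.2, -0.8, 0.4]
width: 0.002
finger_force: 0.0
```

```bash
python3 - <<'E'
from h import *
for n in('scene','wrist','top'):
    f=grab(n);p=pts(f);c,m=blob(f,0,6,{'scene':(102,241),'top':(389,191),'wrist':(250,240)}[n])
    q=p[m&(f['z_map']>0)];print(n,c,m.sum(),np.median(q,0),np.percentile(q,[5,95],axis=0))
    P=T=None
    if n=='wrist':
        o=np.array([.561,-.2567]);u=np.array([-.161,.987]);s=(q[:,:2]-o)@u-.134
        for x in np.arange(-.156,-.114,.006):
            k=abs(s-x)<.003
            if k.sum()>5: print(x,k.sum(),np.median(q[k,2]))
print(manip.get_state()['contact_force'])
E
```

```text
scene [102.9469697  241.78787879] 132 [ 0.5696041  -0.25107104  0.04226901] [[ 0.54116588 -0.27184037  0.0210923 ]
 [ 0.57914152 -0.24012999  0.05254674]]
wrist [265.18960594 231.71273558] 1751 [ 0.55061919 -0.25391228  0.04345253] [[ 0.54267714 -0.27508534  0.04152129]
 [ 0.56854398 -0.2409491   0.04463417]]
-0.15 272 0.04297176331882019
-0.144 184 0.04317807326844357
-0.13799999999999998 198 0.043414610021717176
-0.13199999999999998 234 0.04335061124754555
-0.12599999999999997 349 0.043708154845774616
-0.11999999999999997 502 0.04371950930875425
top [388.85106383 195.44680851] 47 [ 0.55028417 -0.25789683  0.04440295] [[ 0.54430854 -0.28063149  0.00149427]
 [ 0.55361806 -0.24219116  0.04854868]]
[ 0.99936613 -0.39781941 -0.73780736]
```

```bash
python3 - <<'E'
from h import *
b=grab('wrist');a=grab('scene')
im=np.hstack([cv2.resize(b['color'][180:384,170:370],(400,408)),cv2.resize(a['color'][200:270,60:130],(400,408),interpolation=cv2.INTER_CUBIC)])
cv2.imwrite('pics/e.png',im[...,::-1])
p=pts(b)
for r in range(224,290,6): print(r,[tuple((p[r,c]*1000).astype(int)) for c in (236,246,256,266,276)])
E
```

```text
224 [(np.int64(550), np.int64(-273), np.int64(43)), (np.int64(549), np.int64(-267), np.int64(42)), (np.int64(548), np.int64(-262), np.int64(43)), (np.int64(546), np.int64(-256), np.int64(44)), (np.int64(546), np.int64(-251), np.int64(44))]
230 [(np.int64(553), np.int64(-273), np.int64(44)), (np.int64(553), np.int64(-267), np.int64(42)), (np.int64(552), np.int64(-261), np.int64(42)), (np.int64(551), np.int64(-255), np.int64(42)), (np.int64(549), np.int64(-250), np.int64(44))]
236 [(np.int64(557), np.int64(-272), np.int64(43)), (np.int64(551), np.int64(-267), np.int64(52)), (np.int64(551), np.int64(-261), np.int64(51)), (np.int64(554), np.int64(-255), np.int64(43)), (np.int64(553), np.int64(-249), np.int64(43))]
242 [(np.int64(557), np.int64(-272), np.int64(51)), (np.int64(552), np.int64(-267), np.int64(58)), (np.int64(551), np.int64(-262), np.int64(58)), (np.int64(554), np.int64(-255), np.int64(51)), (np.int64(557), np.int64(-248), np.int64(43))]
248 [(np.int64(557), np.int64(-271), np.int64(57)), (np.int64(552), np.int64(-267), np.int64(65)), (np.int64(550), np.int64(-262), np.int64(
[... 839 characters left out ...]
, np.int64(-271), np.int64(89)), (np.int64(554), np.int64(-266), np.int64(81)), (np.int64(554), np.int64(-261), np.int64(81)), (np.int64(547), np.int64(-258), np.int64(89)), (np.int64(547), np.int64(-254), np.int64(88))]
278 [(np.int64(551), np.int64(-270), np.int64(90)), (np.int64(550), np.int64(-266), np.int64(91)), (np.int64(556), np.int64(-261), np.int64(82)), (np.int64(549), np.int64(-258), np.int64(90)), (np.int64(549), np.int64(-254), np.int64(90))]
284 [(np.int64(551), np.int64(-270), np.int64(94)), (np.int64(552), np.int64(-266), np.int64(92)), (np.int64(554), np.int64(-261), np.int64(88)), (np.int64(549), np.int64(-258), np.int64(94)), (np.int64(549), np.int64(-254), np.int64(94))]
```

View pics/e.png

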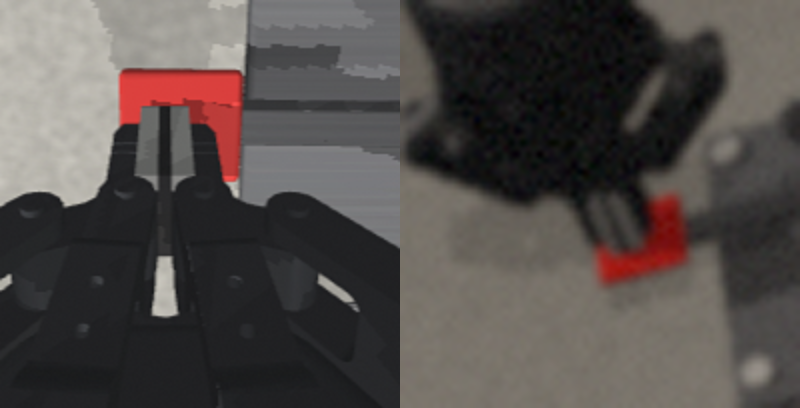

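The pads end right at the tab's face: in the wrist crop they stop at about (165,108), which is z≈0.045. There's no force and the tab is still level, so the real tips sit higher than I assumed. I'll keep going down slowly and watch the force.

Call:
{"op": "jog_arm", "data": {
  "series": [
    {"dx": 0, "dy": 0, "dz": 0.2, "spin": 0},
    {"dx": 0, "dy": 0, "dz": 0.2, "spin": 0},
    {"dx": 0, "dy": 0, "dz": 0.2, "spin": 0},
    {"dx": 0, "dy": 0, "dz": 0, "spin": 0}
  ]
}}

```text
clock: 6.55
tool_pos: [0.5621, -0.2625, 0.0304]
ee_rot: [0.0, -0.081, 0.997, -0.0]
contact_force: [0.3, -0.5, 0.7]
width: -0.001
finger_force: 0.3
```

```bash
cat > t.py <<'E'
from h import *
s=manip.get_state();print(s['tool_pos'],s['contact_force'],s['width'],s['effort'].round(2),s['joint_pos'].round(3))
f=grab('wrist');p=pts(f);c,m=blob(f,0,6,(265,232));q=p[m&(f['z_map']>0)]
print('cam z',(-f['R'].T@np.ravel(f['tvec'])));o=np.array([.561,-.2567]);u=np.array([-.161,.987]);t=(q[:,:2]-o)@u-.134
k=abs(q[:,2]-np.median(q[:,2]))<.015
print('tab z',np.median(q[:,2]),'tilt',np.polyfit(t[k],q[k,2],1),'n',m.sum(),c)
for r in range(226,246,2): print(r,(p[r,[244,258]]*1000).round().tolist())
E
python3 t.py
```

```text
[ 0.5621108  -0.26253431  0.03035237] [ 0.30841687 -0.49622862  0.6908371 ] -0.0011332111420846018 [  0.21 -44.25 -20.99   0.05   0.12  -0.  ] [-0.507  0.535  1.752 -0.     0.854 -2.239]
cam z [ 0.48224305 -0.27556398  0.18098736]
tab z 0.03823354538013718 tilt [0.07956088 0.04862667] n 1794 [265.35507246 231.91973244]
226 [[550.0, -269.0, 38.0], [549.0, -261.0, 38.0]]
228 [[552.0, -269.0, 37.0], [550.0, -261.0, 38.0]]
230 [[553.0, -269.0, 37.0], [552.0, -261.0, 37.0]]
232 [[554.0, -269.0, 38.0], [552.0, -261.0, 39.0]]
234 [[552.0, -269.0, 44.0], [551.0, -261.0, 44.0]]
236 [[552.0, -269.0, 47.0], [551.0, -261.0, 46.0]]
238 [[553.0, -268.0, 48.0], [552.0, -261.0, 47.0]]
240 [[552.0, -268.0, 51.0], [551.0, -261.0, 50.0]]
242 [[553.0, -268.0, 52.0], [551.0, -261.0, 54.0]]
244 [[552.0, -268.0, 55.0], [552.0, -261.0, 54.0]]
```

The tab is moving now, with a tilt of about 0.08. Contact began at TCP z≈0.036, so I'll continue from there.

Call:
{"op": "jog_arm", "data": {
  "series": [
    {"dx": 0, "dy": 0, "dz": 0.3, "spin": 0},
    {"dx": 0, "dy": 0, "dz": 0.3, "spin": 0},
    {"dx": 0, "dy": 0, "dz": 0.3, "spin": 0},
    {"dx": 0, "dy": 0, "dz": 0.3, "spin": 0},
    {"dx": 0, "dy": 0, "dz": 0, "spin": 0}
  ]
}}

```text
clock: 7.1
tool_pos: [0.5616, -0.262, 0.0178]
ee_rot: [-0.0, -0.081, 0.997, 0.0]
contact_force: [-0.8, 0.3, 0.5]
width: 0.007
finger_force: 0.0
```

```bash
python3 t.py|grep -v '^2'
```

```text
[ 0.56159303 -0.26199071  0.01777938] [-0.78952047  0.26986932  0.48917727] 0.006675845922730164 [ 2.000e-02 -4.486e+01 -2.090e+01  1.000e-02  2.000e-02  0.000e+00] [-0.507  0.554  1.754  0.     0.834 -2.239]
cam z [ 0.48191665 -0.27517373  0.16848508]
tab z 0.026136104629223816 tilt [0.20407413 0.05247528] n 1762 [265.6645857  232.42565267]
```

Call:
{"op": "jog_arm", "data": {
  "series": [
    {"dx": 0, "dy": 0, "dz": 0.2, "spin": 0},
    {"dx": 0, "dy": 0, "dz": 0.2, "spin": 0},
    {"dx": 0, "dy": 0, "dz": 0.1, "spin": 0},
    {"dx": 0, "dy": 0, "dz": 0, "spin": 0}
  ]
}}

```text
clock: 7.55
tool_pos: [0.5618, -0.2622, 0.0132]
ee_rot: [-0.0, -0.081, 0.997, 0.0]
contact_force: [-0.6, -0.5, -0.4]
width: -0.001
finger_force: 0.0
```

```bash
python3 t.py|grep -v '^2'
```

```text
[ 0.5617563  -0.26217769  0.01319602] [-0.58102387 -0.48620449 -0.43650305] -0.0013484974266827418 [-1.000e-02 -4.514e+01 -2.095e+01  1.000e-02 -0.000e+00  0.000e+00] [-0.507  0.561  1.755 -0.     0.826 -2.239]
cam z [ 0.48200687 -0.27529835  0.16389152]
tab z 0.021962777899209328 tilt [0.25020251 0.05408008] n 1794 [267.37235229 232.9960981 ]
```

Call:
{"op": "jog_arm", "data": {
  "series": [
    {"dx": 0, "dy": 0, "dz": 0.1, "spin": 0},
    {"dx": 0, "dy": 0, "dz": 0.1, "spin": 0},
    {"dx": 0, "dy": 0, "dz": 0, "spin": 0}
  ]
}}

```text
clock: 7.9
tool_pos: [0.562, -0.2623, 0.012]
ee_rot: [-0.0, -0.081, 0.997, 0.0]
contact_force: [-1.5, 0.4, 4.8]
width: 0.001
finger_force: 1.8
```

```bash
python3 t.py|grep -v '^2'
```

```text
[ 0.56202478 -0.26233445  0.01202655] [-1.54948561  0.35934666  4.81145906] 0.0012765774088734263 [-2.700e-01 -4.317e+01 -2.059e+01 -8.000e-02 -5.200e-01  1.000e-02] [-0.507  0.564  1.754  0.     0.824 -2.239]
cam z [ 0.4822296  -0.27540985  0.16270238]
tab z 0.02129438857111464 tilt [0.25825288 0.05429666] n 1826 [268.20317634 233.13964951]
```

The pawl is against its stop: tilt about 0.26 and a force of 4.8 N. I'll lift off and go over to the ball.

Call:
{"op": "jog_arm", "data": {
  "series": [
    {"dx": 0, "dy": 0, "dz": -1, "spin": 0},
    {"dx": 0, "dy": 0, "dz": -4, "spin": 0},
    {"dx": 0, "dy": 0, "dz": -4.5, "spin": 0},
    {"dx": 0, "dy": 0, "dz": -4.5, "spin": 0},
    {"dx": 0, "dy": 0, "dz": -4.5, "spin": 0},
    {"dx": 0, "dy": 0, "dz": -4.5, "spin": 0},
    {"dx": 0, "dy": 0, "dz": -4, "spin": 0},
    {"dx": 0, "dy": 0, "dz": -2, "spin": 0},
    {"dx": 0, "dy": 0, "dz": 0, "spin": 0}
  ]
}}

```text
clock: 8.85
tool_pos: [0.5642, -0.2637, 0.3069]
ee_rot: [0.004, -0.081, 0.997, -0.003]
contact_force: [0.6, 0.5, 0.4]
width: -0.004
finger_force: 0.0
```

Call:
{"op": "jog_arm", "data": {
  "series": [
    {"dx": 0, "dy": 3, "dz": 0, "spin": 0},
    {"dx": 0, "dy": 3, "dz": 0, "spin": 0},
    {"dx": 0, "dy": 3, "dz": 0, "spin": 0},
    {"dx": 0, "dy": 3, "dz": 0, "spin": 0},
    {"dx": 0, "dy": 3, "dz": 0, "spin": 0},
    {"dx": 0, "dy": 3, "dz": 0, "spin": 0},
    {"dx": 0, "dy": 3, "dz": 0, "spin": 0},
    {"dx": 0, "dy": 3.2, "dz": 0, "spin": 0},
    {"dx": 0, "dy": 0, "dz": 0, "spin": 0}
  ]
}}

```text
clock: 9.75
tool_pos: [0.521, -0.0202, 0.2991]
ee_rot: [-0.002, -0.083, 0.997, 0.001]
contact_force: [-0.3, -0.6, 0.3]
width: -0.0
finger_force: 0.0
```

```bash
python3 - <<'E'
from h import *
print(manip.get_state()['tool_pos'])
a=grab('scene');b=grab('wrist');t=grab('top')
ka=blob(a,22,35,(191,165))[0];kb,mb=blob(b,22,35,(260,230))
print(ka,kb,'knob',tri([ray(a,*ka),ray(b,*kb)]))
for n,f,g in(('scene',a,(102,241)),('top',t,(389,191))):
    c,m=blob(f,0,6,g);q=pts(f)[m&(f['z_map']>0)];print(n,c,np.median(q,0),q[:,2].min())
cv2.imwrite('pics/f.png',np.vstack([cv2.resize(a['color'][120:280,50:250],(400,300)),cv2.resize(b['color'],(400,300))])[...,::-1])
E
```

```text
[ 0.52103035 -0.0201933   0.2991044 ]
[191.425   165.36875] [251.75534188 194.03205128] knob [ 0.52227817 -0.02249771  0.21161534]
scene [104.88947368 246.37894737] [ 0.56062409 -0.25655068  0.01803904] -0.0045953246070820465
top [385.54135338 192.96992481] [ 0.56037415 -0.25716587  0.02047783] -0.0013859178909052194
```

View pics/f.png

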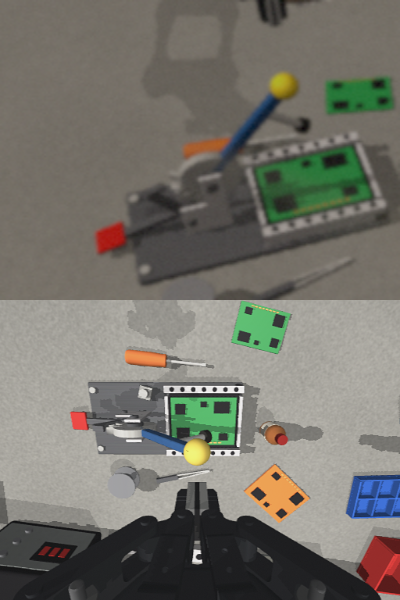

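The tab has stayed down: it's at (110,237) in the scene view with its centre at z≈0.02. The closed fingertips, at (197,485) in the wrist view, are over the ball, which shows at (197,452) and is farther from the camera. Next I go down to the ball and follow its arc.

Call:
{"op": "jog_arm", "data": {
  "series": [
    {"dx": 0, "dy": -0.2, "dz": 3, "spin": 0},
    {"dx": 0, "dy": 0, "dz": 3, "spin": 0},
    {"dx": 0, "dy": 0, "dz": 1.5, "spin": 0},
    {"dx": 0, "dy": 0, "dz": 0, "spin": 0}
  ]
}}

```text
clock: 10.3
tool_pos: [0.5209, -0.0265, 0.2228]
ee_rot: [-0.004, -0.08, 0.997, 0.001]
contact_force: [-0.2, -0.8, -0.1]
width: 0.001
finger_force: 0.0
```

Call:
{"op": "jog_arm", "data": {
  "series": [
    {"dx": 0, "dy": 0, "dz": 0.3, "spin": 0},
    {"dx": 0, "dy": 0.1, "dz": 0.3, "spin": 0},
    {"dx": 0, "dy": 0.5, "dz": 0.4, "spin": 0},
    {"dx": 0, "dy": 0.5, "dz": 0.5, "spin": 0},
    {"dx": 0, "dy": 0.4, "dz": 0.5, "spin": 0},
    {"dx": 0, "dy": 0, "dz": 0, "spin": 0}
  ]
}}

```text
clock: 10.9
tool_pos: [0.5215, -0.0089, 0.207]
ee_rot: [0.001, -0.081, 0.997, 0.001]
contact_force: [-0.4, 2.2, 3.8]
width: -0.001
finger_force: 1.3
```

```bash
cat > k.py <<'E'
from h import *
s=manip.get_state();print(s['tool_pos'],s['contact_force'])
a=grab('scene');b=grab('wrist')
import sys
ka=blob(a,22,35,(191,170))[0];kb,mb=blob(b,22,35,(256,220));q=pts(b)[mb&(b['z_map']>0)]
K=tri([ray(a,*ka)]*1+[ray(b,*kb)]);print(ka,kb,mb.sum(),'knob',K,'wrist med',np.median(q,0),'theta',np.arcsin((K[2]-.09)/.16))
c,m=blob(a,0,6,(104,246));q=pts(a)[m&(a['z_map']>0)];print('tab',np.median(q,0))
E
python3 k.py
```

```text
[ 0.52151878 -0.00885255  0.2070306 ] [-0.37930102  2.17232474  3.80918476]
[197.48818898 168.95275591] [251.54342432 224.57320099] 1209 knob [ 0.51764819 -0.01087438  0.19435401] wrist med [ 0.51112542 -0.01184282  0.2077769 ] theta 0.7104996223879659
tab [ 0.56192365 -0.25693462  0.0178839 ]
```

Call:
{"op": "jog_arm", "data": {
  "series": [
    {"dx": 0, "dy": 0.38, "dz": 0.48, "spin": 0},
    {"dx": 0, "dy": 0.38, "dz": 0.48, "spin": 0},
    {"dx": 0, "dy": 0.38, "dz": 0.48, "spin": 0},
    {"dx": 0, "dy": 0.38, "dz": 0.48, "spin": 0},
    {"dx": 0, "dy": 0.3, "dz": 0.52, "spin": 0},
    {"dx": 0, "dy": 0.3, "dz": 0.52, "spin": 0},
    {"dx": 0, "dy": 0.3, "dz": 0.52, "spin": 0},
    {"dx": 0, "dy": 0.3, "dz": 0.52, "spin": 0}
  ]
}}

```text
clock: 11.8
tool_pos: [0.5167, 0.0164, 0.1662]
ee_rot: [0.0, -0.081, 0.997, -0.0]
contact_force: [0.2, 2.7, 3.9]
width: -0.003
finger_force: 1.8
```

Call:
{"op": "jog_arm", "data": {
  "series": [
    {"dx": 0, "dy": 0.22, "dz": 0.56, "spin": 0},
    {"dx": 0, "dy": 0.22, "dz": 0.56, "spin": 0},
    {"dx": 0, "dy": 0.22, "dz": 0.56, "spin": 0},
    {"dx": 0, "dy": 0.22, "dz": 0.56, "spin": 0},
    {"dx": 0, "dy": 0, "dz": 0, "spin": 0}
  ]
}}

```text
clock: 12.3
tool_pos: [0.5141, 0.0247, 0.1426]
ee_rot: [-0.001, -0.081, 0.997, -0.0]
contact_force: [0.3, -0.4, -0.6]
width: 0.002
finger_force: 0.0
```

```bash
python3 k.py
```

```text
[0.51410042 0.0246839  0.14264691] [ 0.29270604 -0.41283804 -0.58226739]
[216.26271186 185.22881356] [255.78918919 225.84954955] 1110 knob [0.51136132 0.0258888  0.12911439] wrist med [0.50472494 0.02506853 0.14267873] theta 0.2469678595874559
tab [ 0.56120523 -0.25647656  0.01771942]
```

Call:
{"op": "jog_arm", "data": {
  "series": [
    {"dx": 0, "dy": 0.15, "dz": 0.55, "spin": 0},
    {"dx": 0, "dy": 0.15, "dz": 0.55, "spin": 0},
    {"dx": 0, "dy": 0.1, "dz": 0.5, "spin": 0},
    {"dx": 0, "dy": 0.1, "dz": 0.5, "spin": 0},
    {"dx": 0, "dy": 0.1, "dz": 0.4, "spin": 0},
    {"dx": 0, "dy": 0, "dz": 0.4, "spin": 0},
    {"dx": 0, "dy": 0, "dz": 0.3, "spin": 0},
    {"dx": 0, "dy": 0, "dz": 0, "spin": 0}
  ]
}}

```text
clock: 13.2
tool_pos: [0.5138, 0.0306, 0.1114]
ee_rot: [-0.0, -0.081, 0.997, -0.0]
contact_force: [-0.2, -0.5, 0.4]
width: -0.001
finger_force: 0.0
```

```bash
python3 k.py
```

```text
[0.51384628 0.03058117 0.11142332] [-0.17901801 -0.54258957  0.37053673]
[219.64814815 194.01851852] [255.65938865 225.35458515] 1145 knob [0.51089531 0.03155549 0.09726265] wrist med [0.50401502 0.03088756 0.11177305] theta 0.04540719347410982
tab [ 0.56152042 -0.25585866  0.01814703]
```

Call:
{"op": "jog_arm", "data": {
  "series": [
    {"dx": 0, "dy": 0, "dz": 0.2, "spin": 0},
    {"dx": 0, "dy": 0, "dz": 0.2, "spin": 0},
    {"dx": 0, "dy": 0, "dz": 0.1, "spin": 0}
  ]
}}

```text
clock: 13.6
tool_pos: [0.5141, 0.031, 0.107]
ee_rot: [-0.0, -0.081, 0.997, 0.0]
contact_force: [-0.9, 0.9, 1.4]
width: -0.003
finger_force: 0.9
```

Call:
{"op": "jog_arm", "data": {
  "series": [
    {"dx": 0, "dy": 0, "dz": 0.1, "spin": 0},
    {"dx": 0, "dy": 0, "dz": 0.1, "spin": 0}
  ]
}}

```text
clock: 13.8
tool_pos: [0.5142, 0.0309, 0.1051]
ee_rot: [0.0, -0.081, 0.997, 0.0]
contact_force: [-0.3, 1.6, 2.9]
width: 0.002
finger_force: 0.9
```

Call:
{"op": "jog_arm", "data": {
  "series": [
    {"dx": 0, "dy": 0, "dz": 0.1, "spin": 0},
    {"dx": 0, "dy": 0, "dz": 0.1, "spin": 0}
  ]
}}

```text
clock: 14.0
tool_pos: [0.5143, 0.0308, 0.1031]
ee_rot: [0.0, -0.081, 0.997, 0.0]
contact_force: [-1.2, 1.3, 2.3]
width: -0.001
finger_force: 0.9
```

Call:
{"op": "jog_arm", "data": {
  "series": [
    {"dx": 0, "dy": 0, "dz": 0.1, "spin": 0},
    {"dx": 0, "dy": 0, "dz": 0.1, "spin": 0}
  ]
}}

```text
clock: 14.2
tool_pos: [0.5143, 0.0308, 0.101]
ee_rot: [0.0, -0.081, 0.997, 0.0]
contact_force: [-1.0, 1.3, 1.6]
width: 0.004
finger_force: 0.9
```

Call:
{"op": "jog_arm", "data": {
  "series": [
    {"dx": 0, "dy": 0, "dz": 0.1, "spin": 0},
    {"dx": 0, "dy": 0, "dz": 0.1, "spin": 0}
  ]
}}

```text
clock: 14.4
tool_pos: [0.5143, 0.0308, 0.0991]
ee_rot: [0.0, -0.081, 0.997, -0.0]
contact_force: [0.1, 1.3, 3.0]
width: -0.001
finger_force: 0.9
```

```bash
python3 k.py
```

```text
[0.51434275 0.03079963 0.09906118] [0.09847169 1.27669152 2.96932247]
[220.48148148 197.82407407] [256.48157669 225.12682091] 1167 knob [0.51138707 0.0324605  0.08405791] wrist med [0.50397754 0.03173792 0.09955066] theta -0.03714660771594283
tab [ 0.56190592 -0.25688459  0.01819478]
```

Call:
{"op": "jog_arm", "data": {
  "series": [
    {"dx": 0, "dy": 0, "dz": 0.1, "spin": 0},
    {"dx": 0, "dy": 0, "dz": 0.1, "spin": 0}
  ]
}}

```text
clock: 14.7
tool_pos: [0.5143, 0.0308, 0.0978]
ee_rot: [-0.0, -0.081, 0.997, 0.0]
contact_force: [-2.6, 0.9, 10.4]
width: 0.002
finger_force: 5.6
```

Call:
{"op": "jog_arm", "data": {
  "series": [
    {"dx": 0, "dy": 0, "dz": 0.1, "spin": 0},
    {"dx": 0, "dy": 0, "dz": 0, "spin": 0}
  ]
}}

```text
clock: 14.9
tool_pos: [0.5144, 0.0309, 0.0978]
ee_rot: [-0.0, -0.081, 0.997, 0.0]
contact_force: [-4.6, 1.4, 11.5]
width: -0.002
finger_force: 6.0
```

Force rose to 11 N with no further motion, so the pad is on the board. Now I lift off.

Call:
{"op": "jog_arm", "data": {
  "series": [
    {"dx": 0, "dy": 0, "dz": -0.3, "spin": 0},
    {"dx": 0, "dy": 0, "dz": -1, "spin": 0},
    {"dx": 0, "dy": 0, "dz": -3, "spin": 0},
    {"dx": 0, "dy": 0, "dz": -4, "spin": 0},
    {"dx": 0, "dy": 0, "dz": -4, "spin": 0},
    {"dx": 0, "dy": 0, "dz": -3, "spin": 0},
    {"dx": 0, "dy": 0, "dz": 0, "spin": 0},
    {"dx": 0, "dy": 0, "dz": 0, "spin": 0}
  ]
}}

```text
clock: 15.7
tool_pos: [0.5145, 0.0306, 0.2499]
ee_rot: [0.001, -0.081, 0.997, -0.0]
contact_force: [1.1, 0.2, -0.6]
width: 0.003
finger_force: 0.0
```

```bash
python3 k.py; python3 - <<'E'
from h import *
a=grab('scene');b=grab('wrist')
cv2.imwrite('pics/g.png',np.vstack([cv2.resize(a['color'][120:280,50:250],(400,300)),cv2.resize(b['color'],(400,300))])[...,::-1])
E
```

```text
[0.51447955 0.03061798 0.24993219] [ 1.05690952  0.23568771 -0.61556237]
[220.2962963 196.8      ] [253.66666667 173.91754386] 570 knob [0.51348357 0.03205459 0.08998187] wrist med [0.51002928 0.03186971 0.10179397] theta -0.00011329499997719032
tab [ 0.56144344 -0.25596359  0.01786997]
```

View pics/g.png

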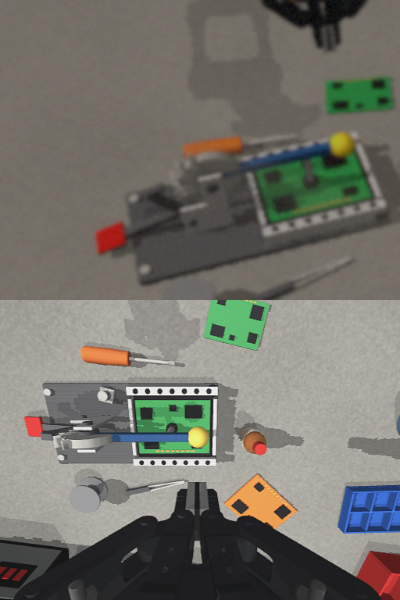

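The arm is level, with the ball at (341,145) in the scene view and z=0.090. The pad is on the board, the tab at (110,237) is still down, and the gripper is clear. I'll hand it in.

```bash
python3 -c "
from workcell import manip
print(manip.sign_off())"
```

```text
the job is handed in; nothing more can be done
None
```

The job is handed in (the verdict wasn't shown): by my last measurements the pawl is pressed fully down and still free, the arm is level with its pad on the board (about 11 N at most), and the gripper is clear of everything.

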